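# Put the last suction jar up to dry and lift the loaded carrier

### The arm

A 6-joint arm with a two-finger parallel gripper is mounted at the origin on the work surface. World frame = base frame: x ahead of the robot, y to its left, z up, the work surface at z = 0. Lengths are in m, angles in degrees, forces in N, time in s.
With the tool pointing down it reaches from about 0.25 to 0.725 m from the base axis. Payload 9.7 kg.
Tool frame: the origin (TCP) lies on the centre line of the jaws, within the pads' length; the fingertips stand 19 mm ahead of it and the grasp point (between the pads) is the TCP (bot.tcp_to_tips is the z of the fingertips in the tool frame, in m); z points along the fingers, y is the line along which they close (so a half turn about z gives the same grasp; the last joint's range is limited). The gripper opens to 85 mm and grips with 20 to 120 N. Pads are 22 mm wide; open, the fingers measure 114 mm over their backs; the gripper's body (76 mm by 85 mm) begins 54 mm behind the grasp point. The pads swing forward as they close: fully open they stand 13 mm farther back than shut.
Start: joints at [-68.583, 4.979, 10.078, 95.1, 0, 90], TCP at [0.201, -0.512, 0.25] pointing down, gripper open.
Joint ranges: [-179.16, 179.16], [-48.56, 103.87], [-65.8, 70.77], [-126.05, 130.52], [-82.76, 87.17], [-180, 180]. Speed limits (degrees/s): [127.2, 127.2, 147.25, 180, 180, 180].

### API

Orientations are given as [roll, pitch, yaw] about the fixed x, y, z axes, in that order (R = Rz(yaw) Ry(pitch) Rx(roll)).
In Python, from workcell import bot gives the robot as it stands. The module is installed in compiled form; this text tells all that it offers.
- The arm moves only by the tool play_rows, never from a script. Its argument "increments" is a list of rows, each an object with "slide": the shift along the tool's x, y, z in mm, a list of three; "angular": the turn, a rotation vector about the tool's x, y, z in degrees, a list of three; "claw": the opening, from -1 (shut) to 1 (fully open). In form: [{"slide": [x, y, z], "angular": [rx, ry, rz], "claw": claw}, ...]. A call has 1 to 8 rows; each row shifts and turns the commanded pose from where the row before left it, along the tool's axes as they then stand; what a row does not reach is not made up. A row lasts 1/10 s, in which the tool goes at most 50 mm and 8.59 degrees, less where a joint would pass 70% of its speed; a pose out of reach is approached as far as the arm can. A call is refused whole if a number of a shift passes 50 or a number of a turn 8.59, either way. A call with a gripper value outside its range is refused whole. The fingers move at their own pace and stop on an object; "squeeze" is the grip in N (left out, the last holds). Time passes only in rows, so rows that do not move let the fingers close. It gives the time, the measured TCP pose, the force, the opening and the grip force at its end, in the units of the state.
- bot.get_obs(): the state, without advancing time (a new reading comes with each control period).
- bot.camera(name): name is "scene" or "top"; returns the picture (384x512x3 uint8, red, green, blue); there is no depth.
- bot.camera_info(name): a dict with "fovy" (degrees; the focal length in pixels is half the picture's height over the tangent of half this angle, whatever the lens; pixels are square), "cx", "cy" (the principal point, pixels), "R" (3x3) and "t" (3): a world point X has camera coordinates R X + t. Camera axes: x right, y down, z forward; pixel columns grow to the right and rows downward; lengths in m; the calibration is good to about 2 mm. A picture is of the moment at which its call begins. camera_info takes no time and is no camera call.
- bot.job_done(): hands the job in; it is judged then, once.
The state is a dict: "time": time; "q": joint angles; "qd": joint speeds; "joint_efforts": joint torques, N m; "ee_pos": TCP position; "tcp_rot": TCP orientation; "wrist_force": force on the tool from outside, world axes, zero at the start; "torque": the same for the moment, N m; "opening": finger opening in m; "grasp_force": force on a finger pad.
Only numpy, scipy, OpenCV 4.12 (cv2) and the standard library are available. Lean on these libraries where they do the work, as an engineer would, in place of code of your own. Each camera call takes 0.05 s, during which the arm holds its last target. There are 200 camera calls.

### The job

The washed suction jar lying on the ribbed mat still has to go up to dry: turn it mouth down, lower it (do not drop it) over the free peg of the drying carrier until its rim is right down on the carrier, and let go of it. Then take the carrier by the black bar of its T handle, lift it straight up so that it hangs about 10 cm above its drip tray with both jars still seated, and finish holding it there, level and still, with nothing but the gripper carrying it (do not put it down or let go, and do not let it tip on the way). Leave everything else where it is.

Things in the scene. Friction and masses are not known exactly. Their poses are not given: they have to be found in the camera images.
- jar: The washed jar: straight clear cylinder, outside diameter 50, height 110, wall 3, black base (floor 8 thick inside), open at the other end; 60 to 130 g. Starts lying on its side in a groove of the mat, whose ribs stop it rolling, mouth pointing to the robot's left (+y within 25 degrees). Origin on its axis at mid height; x axis along the jar, out of the mouth.
- jar_mouth (a point): Centre of the washed jar's mouth (in the plane of the rim).
- jar_base (a point): Centre of the outside of the washed jar's black base.
- mat: Grey ribbed drying mat, 240 (x) by 220 (y), 3 thick, fixed. Origin: centre of its underside, x along the ribs, z up. Ribs 4 wide, tops 7.5 above the table, 36 apart along y. The lying jar's axis is over y = -36, 28 above the table, along the mat's x.
- tray: Shallow steel drip tray, 300 (x) by 140 (y), 16 high, walls and floor 3 thick, fixed. Origin: centre of its underside, z up. The carrier stands in it.
- carrier: Portable drying carrier, loose, 380 to 540 g: white base plate 244 (x) by 84 (y), top 14 above the origin, on rubber feet; white upright pegs at x = -85 (free) and +85 (has a jar), diameter 20, tips tapered, 92 above the origin; ribs round each peg, tops 18 above the origin, carry a jar's rim; mid post with black T bar. Origin: centre of its underside, x along the pegs, z up.
- free_peg (a point): On the axis of the free peg, at the height where the seated rim rests (18 above the carrier's underside; the peg's tip is 74 above this point).
- loaded_peg (a point): The same point of the peg that already carries a jar.
- handle (a point): Centre of the black handle bar on the carrier: 96 long along the carrier's x, 16 thick along its y, 24 high; 195 above the carrier's underside. It is the point of balance once both jars are up. The tops of seated jars are 55 lower than the bar's underside.
- dry_jar: A second jar of the same make, already mouth down on the other peg, loose. Origin on its axis at mid height, x axis out of the mouth (down).
- dry_jar_mouth (a point): Centre of the second jar's mouth.
- dry_jar_base (a point): Centre of the outside of the second jar's base.
- jar_lid: Bystander: black lid, diameter 62, 33 high over its two hose ports, on the mat beside the jar. Origin: centre of its underside.
- gallipot: Bystander: small steel bowl, diameter 68, 36 high, between the robot and the work. Origin: centre of its underside.
- measure: Bystander: clear measuring cup, diameter 62, 82 high, beyond the gap between mat and tray. Origin: centre of its underside.
- big_jar: Bystander: large closed suction jar, diameter 110, about 203 high, at the back. Origin: centre of its underside.
- instrument_dish: Bystander: kidney-shaped steel dish, 85 by 200, 36 high, at the back. Origin: centre of its underside.
- brush: Bystander: cleaning brush lying on the table to the left, near the robot. Origin: its middle.
There are look-alikes about, which are no part of the job. What is shaped like the jar but blue or red is not meant.

How it is judged:
By the outcome, as a careful person would: the job done as asked, in the order asked, and still so for the second after the job is handed in, while the arm keeps its last pose, push and grip.
It also fails if it takes over 72 s, if anything falls off the work surface, if the arm or the gripper's body presses on something with over 40 N, if the wrist force passes 120 N, or if a joint passes its speed limit or range.

## Working session

There is one attempt and no reset: what is moved stays moved. The work goes in short steps, Python scripts to look and compute and a tool call to move; the robot and the scene stay as the last step left them, time stands still between calls to the robot, and variables do not carry over. Pictures are saved under pics/ and viewed, at most 10 in all, crops included, and the job is handed in when it is done.

Besides the shell and the picture viewer there is one more tool, called after "Request:" by a JSON object that holds its "method" and its "body", one argument or row to a line. play_rows: Moves the arm, as the interface text tells. Its arguments: {"type":"object","properties":{"increments":{"type":"array"},"squeeze":{"type":"number"}},"required":["increments"]}

```bash
mkdir -p pics; python3 - <<'E'
from workcell import bot
import cv2
for n in("scene","top"):
    cv2.imwrite(f"pics/{n}0.png",cv2.resize(bot.camera(n)[:,:,::-1],(800,600)))
    i=bot.camera_info(n);print(n,i)
print(bot.get_obs(),bot.tcp_to_tips)
E
```

```text
scene {'fovy': 51.126944874739415, 'cx': 250.93980355493025, 'cy': 197.98059615904194, 'R': array([[-0.52974902,  0.84803984, -0.01394315],
       [ 0.65399589,  0.3979567 , -0.64336602],
       [-0.54005125, -0.34994129, -0.76543174]]), 't': array([ 0.21517725, -0.29053478,  1.57853365])}
top {'fovy': 43.031502596920475, 'cx': 254.54433257716568, 'cy': 197.3195965649517, 'R': array([[-0.0056032 , -0.99993054,  0.01036928],
       [-0.99486964,  0.00452681, -0.10106388],
       [ 0.10100992, -0.01088237, -0.9948259 ]]), 't': array([0.06191615, 0.5472947 , 1.4017681 ])}
{'time': 0.1, 'q': array([-6.85817627e+01,  5.00793649e+00,  1.00394593e+01,  9.50997694e+01,
       -4.55771313e-04,  9.00005283e+01]), 'qd': array([-0.03156648, -0.1108052 ,  0.02725707, -0.01065422,  0.07136572,
       -0.02716131]), 'joint_efforts': array([ 5.16763102e-04, -5.21560192e+01,  4.65654230e+01,  1.60751684e-02,
       -3.28006900e-05, -7.76198476e-06]), 'ee_pos': array([ 0.20077683, -0.51184825,  0.24965824]), 'tcp_rot': array([-1.79931753e+02,  4.56400283e-04,  2.14177096e+01]), 'wrist_force': array([-0.46830881, -0.46086107, -1.221845  ]), 'torque': array([-0.01903589,  0.01777902, -0.02645671]), 'grasp_force': 0.0, 'opening': 0.08547472056902264} 0.019
```

View pics/scene0.png

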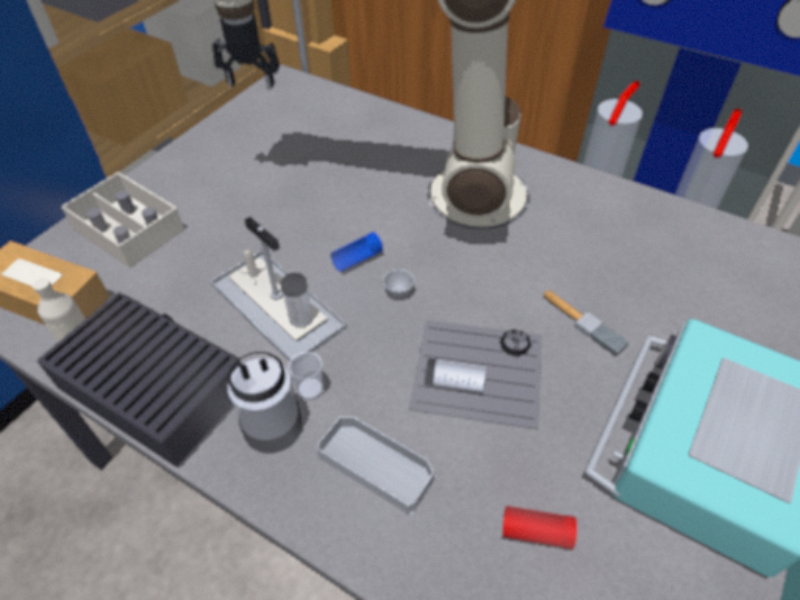

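View pics/top0.png

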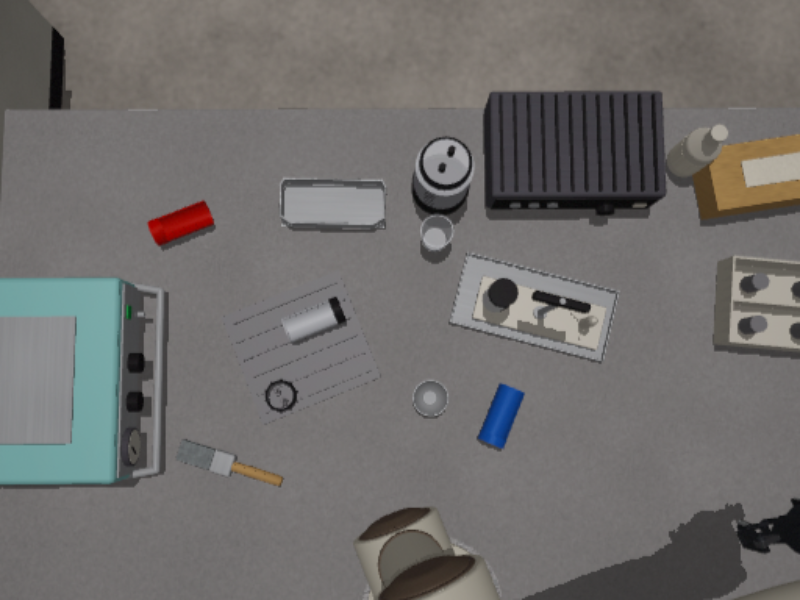

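The pictures (800x600) show:
- **Jar:** in the top view it lies on the mat with its black base at about (338,310) and its mouth at about (287,330).
- **Carrier:** the black bar is at about (561,301) in the top view. The free peg is at about (590,322), to the right. The loaded peg is to the left.
- **Not for this job:** the blue and red decoys.

Next I'll crop both views for measuring.

```bash
python3 - <<'E'
from workcell import bot
import cv2,numpy as np
t=bot.camera("top");s=bot.camera("scene");np.savez("im0.npz",top=t,scene=s)
def c(im,x,y,w,h,k):return cv2.resize(im[y:y+h,x:x+w,::-1],(w*k,h*k),interpolation=cv2.INTER_CUBIC)
a=c(t,145,175,100,75,4);b=c(t,285,155,100,75,4);d=c(s,265,200,100,75,4);e=c(s,130,130,100,75,4)
cv2.imwrite("pics/crops.png",np.vstack([np.hstack([a,b]),np.hstack([d,e])]))
E
```

```text
(no output)
```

View pics/crops.png

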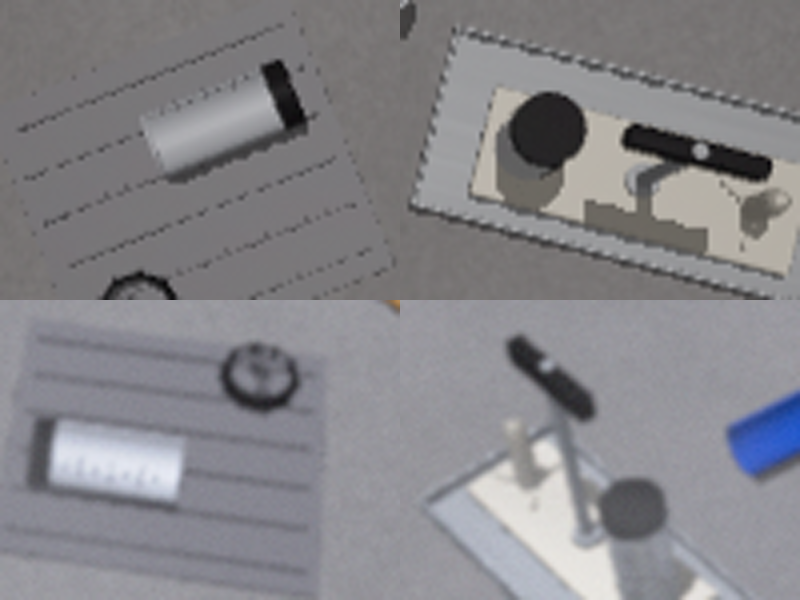

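The crops (4x) show the jar with its base at top crop (293,94) and its mouth at (153,146). The bar is centred at about (698,152), the dry jar's base disc at (548,130) and the free peg tip at (780,198). I'll triangulate these points next.

```bash
cat >h.py <<'E'
import numpy as np,cv2
from workcell import bot
def P(n):
    i=bot.camera_info(n);f=192/np.tan(np.radians(i["fovy"]/2))
    return np.array([[f,0,i["cx"]],[0,f,i["cy"]],[0,0,1]]),np.array(i["R"]),np.array(i["t"])
def ray(n,uv,z):
    K,R,t=P(n);C=-R.T@t;d=R.T@np.linalg.inv(K)@np.array([*uv,1.]);return C+d*(z-C[2])/d[2]
def tri(a,b):
    M=[K@np.c_[R,t] for K,R,t in map(P,("top","scene"))]
    X=cv2.triangulatePoints(*M,np.array(a,float).reshape(2,1),np.array(b,float).reshape(2,1)).ravel();X=X[:3]/X[3]
    e=[np.linalg.norm((m@[*X,1])[:2]/(m@[*X,1])[2]-u) for m,u in zip(M,(a,b))]
    return X,np.round(e,1)
def proj(n,X):
    K,R,t=P(n);p=K@(R@X+t);return p[:2]/p[2]
E
python3 - <<'E'
from h import *
np.set_printoptions(precision=4,suppress=True)
d=np.load("im0.npz")
def o(x,y,ox,oy):return np.array([(x+.5)/4-.5+ox,(y+.5)/4-.5+oy])
T1=lambda x,y:o(x,y,145,175);T2=lambda x,y:o(x-400,y,285,155)
S1=lambda x,y:o(x,y-300,265,200);S2=lambda x,y:o(x-400,y-300,130,130)
# black masks
def blob(n,x0,y0,w,h,th):
    im=d[n][y0:y0+h,x0:x0+w].max(2);m=(im<th).astype(np.uint8)
    k,l,st,c=cv2.connectedComponentsWithStats(m)
    return [(st[i,4],np.round(c[i]+[x0,y0],2)) for i in range(1,k) if st[i,4]>15]
print("top carrier",blob("top",300,170,90,60,50),"top mat",blob("top",200,185,30,30,50))
print("sc carrier",blob("scene",140,130,70,70,75),"sc mat",blob("scene",265,225,20,30,90))
pts={"mouth":(T1(153,146),S1(183,469),.028),"base":(T1(293,94),S1(34,453),.028),"bar":(T2(698,152),S2(548,376),.205),
"dry":(T2(548,130),S2(633,510),.131),"tip":(T2(780,198),S2(515,425),.095)}
for k,(a,b,z) in pts.items(): print(k,*tri(a,b),"top@z",ray("top",a,z),"sc@z",ray("scene",b,z))
for c in [(457,27),(410,207)]: print("traycorner",ray("top",T2(*c),.016))
E
```

```text
top carrier [(np.int32(259), array([321.53, 187.09])), (np.int32(198), array([358.55, 192.8 ]))] top mat [(np.int32(88), array([215.66, 198.39]))]
sc carrier [(np.int32(130), array([167.31, 149.57]))] sc mat [(np.int32(43), array([274.86, 236.65]))]
mouth [0.5075 0.2694 0.029 ] [0.3 0.5] top@z [0.508  0.2687 0.028 ] sc@z [0.506  0.2705 0.028 ]
base [0.5465 0.167  0.0204] [0.  0.1] top@z [0.5457 0.1666 0.028 ] sc@z [0.5512 0.1693 0.028 ]
bar [ 0.5415 -0.2102  0.1994] [0.2 0.3] top@z [ 0.5405 -0.2084  0.205 ] sc@z [ 0.546  -0.2063  0.205 ]
dry [ 0.5656 -0.1247  0.1213] [0.1 0.1] top@z [ 0.5642 -0.1231  0.131 ] sc@z [ 0.5721 -0.1185  0.131 ]
tip [ 0.52   -0.2911  0.0886] [0.3 0.4] top@z [ 0.52   -0.2901  0.095 ] sc@z [ 0.5239 -0.2845  0.095 ]
traycorner [ 0.6559 -0.0738  0.016 ]
traycorner [ 0.5214 -0.0371  0.016 ]
```

```bash
cat >>h.py <<'E'
from scipy.spatial.transform import Rotation as Ro, Slerp
TILT=35.
def pickR(tilt=TILT,psi=111.6):   # tool x = -m at zero tilt; z leans toward the mouth m
    return Ro.from_euler('xyz',[180,0,psi-180],degrees=True)*Ro.from_euler('y',-tilt,degrees=True)
def placeR(yaw,tilt=TILT):        # tool z horizontal along yaw, dipped by tilt, tool x up
    return Ro.from_euler('xyz',[180,0,yaw],degrees=True)*Ro.from_euler('y',-(90-tilt)*-1*-1,degrees=True)
def pose():
    o=bot.get_obs();return np.array(o["ee_pos"]),Ro.from_euler('xyz',o["tcp_rot"],degrees=True)
def plan(p1,R1,n,claw,nd=1):
    p,R=pose();S=Slerp([0,1],Ro.concatenate([R,R1]));out=[]
    for k in range(1,n+1):
        # from the pose actually reached with rounded rows
        f=1/(n-k+1);dR=(R.inv()*R1).as_rotvec(degrees=True)*f
        s=np.round(R.inv().apply((p1-p)*f)*1000,nd);w=np.round(dR,nd)
        p=p+R.apply(s/1000);R=R*Ro.from_rotvec(w,degrees=True)
        out.append('{"slide":%s,"angular":%s,"claw":%g}'%(list(map(float,s)),list(map(float,w)),claw))
    for i in range(0,n,8):print("["+",".join(out[i:i+8])+"]")
    print("end err mm",np.round((p1-p)*1000,2),"deg",np.round((R.inv()*R1).magnitude()*57.3,2))
E
python3 - <<'E'
from h import *
np.set_printoptions(precision=3,suppress=True)
m=np.array([np.cos(np.radians(111.6)),np.sin(np.radians(111.6)),0])
R=pickR();z=R.apply([0,0,1]);print("pick z.m",z@m,"z",z,"y.m",R.apply([0,1,0])@m)
Q=placeR(10);print("place z",Q.apply([0,0,1]),"m in world",Q.apply(R.inv().apply(m)))
g=np.array([.527,.218,.028])-.015*m; p=g-.006*z; print("grasp tcp",p)
plan(p-.10*z+[0,0,.05],R,24,1)
E
```

```text
pick z.m 0.5735764363510463 z [-0.211  0.533 -0.819] y.m -3.885780586188048e-16
place z [-0.807 -0.142 -0.574] m in world [-0.925 -0.163  0.342]
grasp tcp [0.534 0.201 0.033]
[{"slide":[23.8, -20.2, 3.6],"angular":[1.1, -1.1, 3.6],"claw":1},{"slide":[22.5, -21.6, 3.5],"angular":[1.1, -1.1, 3.6],"claw":1},{"slide":[21.2, -22.9, 3.5],"angular":[1.1, -1.1, 3.6],"claw":1},{"slide":[19.8, -24.1, 3.6],"angular":[1.1, -1.2, 3.6],"claw":1},{"slide":[18.3, -25.2, 3.7],"angular":[1.1, -1.1, 3.6],"claw":1},{"slide":[16.8, -26.3, 3.8],"angular":[1.1, -1.2, 3.6],"claw":1},{"slide":[15.2, -27.2, 4.0],"angular":[1.1, -1.2, 3.6],"claw":1},{"slide":[13.5, -28.0, 4.2],"angular":[1.2, -1.2, 3.6],"claw":1}]
[{"slide":[11.8, -28.7, 4.5],"angular":[1.1, -1.1, 3.6],"claw":1},{"slide":[10.1, -29.3, 4.9],"angular":[1.2, -1.2, 3.6],"claw":1},{"slide":[8.3, -29.8, 5.3],"angular":[1.2, -1.1, 3.6],"claw":1},{"slide":[6.6, -30.1, 5.8],"angular":[1.1, -1.1, 3.6],"claw":1},{"slide":[4.8, -30.4, 6.3],"angular":[1.1, -1.2, 3.6],"claw":1},{"slide":[3.0, -30.5, 6.8],"angular":[1.2, -1.1, 3.6],"claw":1},{"slide":[1.2, -30.5, 7.4],"angular":[1.1, -1.2, 3.6],"claw":1},{"slide":[-0.5, -30.4, 8.0],"angular":[1.2, -1.1, 3.6],"claw":1}]
[{"slide":[-2.3, -30.1, 8.6],"angular":[1.1, -1.2, 3.6],"claw":1},{"slide":[-4.0, -29.7, 9.2],"angular":[1.2, -1.1, 3.6],"claw":1},{"slide":[-5.6, -29.2, 10.0],"angular":[1.2, -1.2, 3.7],"claw":1},{"slide":[-7.3, -28.6, 10.7],"angular":[1.1, -1.1, 3.6],"claw":1},{"slide":[-8.8, -27.9, 11.4],"angular":[1.2, -1.2, 3.7],"claw":1},{"slide":[-10.4, -27.0, 12.2],"angular":[1.1, -1.1, 3.6],"claw":1},{"slide":[-11.8, -26.0, 12.9],"angular":[1.2, -1.2, 3.7],"claw":1},{"slide":[-13.1, -25.0, 13.6],"angular":[1.1, -1.1, 3.6],"claw":1}]
end err mm [-0.    0.03 -0.04] deg 0.04
```

Request:
{"method": "play_rows", "body": {
  "increments": [
    {"slide": [23.8,-20.2,3.6],"angular": [1.1,-1.1,3.6],"claw": 1},
    {"slide": [22.5,-21.6,3.5],"angular": [1.1,-1.1,3.6],"claw": 1},
    {"slide": [21.2,-22.9,3.5],"angular": [1.1,-1.1,3.6],"claw": 1},
    {"slide": [19.8,-24.1,3.6],"angular": [1.1,-1.2,3.6],"claw": 1},
    {"slide": [18.3,-25.2,3.7],"angular": [1.1,-1.1,3.6],"claw": 1},
    {"slide": [16.8,-26.3,3.8],"angular": [1.1,-1.2,3.6],"claw": 1},
    {"slide": [15.2,-27.2,4.0],"angular": [1.1,-1.2,3.6],"claw": 1},
    {"slide": [13.5,-28.0,4.2],"angular": [1.2,-1.2,3.6],"claw": 1}
  ],
  "squeeze": 35
}}

```text
time: 1.0
ee_pos: [0.3194, -0.2909, 0.2216]
tcp_rot: [-173.6, 11.1, -7.0]
wrist_force: [0.1, -0.2, -0.9]
opening: 0.0854
grasp_force: 0.0
```

Request:
{"method": "play_rows", "body": {
  "increments": [
    {"slide": [11.8,-28.7,4.5],"angular": [1.1,-1.1,3.6],"claw": 1},
    {"slide": [10.1,-29.3,4.9],"angular": [1.2,-1.2,3.6],"claw": 1},
    {"slide": [8.3,-29.8,5.3],"angular": [1.2,-1.1,3.6],"claw": 1},
    {"slide": [6.6,-30.1,5.8],"angular": [1.1,-1.1,3.6],"claw": 1},
    {"slide": [4.8,-30.4,6.3],"angular": [1.1,-1.2,3.6],"claw": 1},
    {"slide": [3.0,-30.5,6.8],"angular": [1.2,-1.1,3.6],"claw": 1},
    {"slide": [1.2,-30.5,7.4],"angular": [1.1,-1.2,3.6],"claw": 1},
    {"slide": [-0.5,-30.4,8.0],"angular": [1.2,-1.1,3.6],"claw": 1}
  ]
}}

```text
time: 1.8
ee_pos: [0.3987, -0.1411, 0.1958]
tcp_rot: [-166.6, 24.2, -27.8]
wrist_force: [-0.1, -0.8, 0.0]
opening: 0.0856
grasp_force: 0.0
```

Request:
{"method": "play_rows", "body": {
  "increments": [
    {"slide": [-2.3,-30.1,8.6],"angular": [1.1,-1.2,3.6],"claw": 1},
    {"slide": [-4.0,-29.7,9.2],"angular": [1.2,-1.1,3.6],"claw": 1},
    {"slide": [-5.6,-29.2,10.0],"angular": [1.2,-1.2,3.7],"claw": 1},
    {"slide": [-7.3,-28.6,10.7],"angular": [1.1,-1.1,3.6],"claw": 1},
    {"slide": [-8.8,-27.9,11.4],"angular": [1.2,-1.2,3.7],"claw": 1},
    {"slide": [-10.4,-27.0,12.2],"angular": [1.1,-1.1,3.6],"claw": 1},
    {"slide": [-11.8,-26.0,12.9],"angular": [1.2,-1.2,3.7],"claw": 1},
    {"slide": [-13.1,-25.0,13.6],"angular": [1.1,-1.1,3.6],"claw": 1}
  ]
}}

```text
time: 2.6
ee_pos: [0.3683, -0.0785, 0.2259]
tcp_rot: [-151.2, 43.2, -31.9]
wrist_force: [-0.6, -0.6, -0.1]
opening: 0.085
grasp_force: 0.0
```

```bash
sed -i "s/-(90-tilt)\*-1\*-1/90-tilt/" h.py; python3 - <<'E'
from h import *
np.set_printoptions(precision=3,suppress=True)
p,R0=pose();print(p,bot.get_obs()["q"],bot.get_obs()["time"])
m=np.array([np.cos(np.radians(111.6)),np.sin(np.radians(111.6)),0])
R=pickR();z=R.apply([0,0,1]);Q=placeR(10);print("place z",Q.apply([0,0,1]),"m",Q.apply(R.inv().apply(m)))
g=np.array([.527,.218,.028])-.015*m; t=g-.006*z
print("err vs pre",p-(t-.10*z+[0,0,.05]))
plan(t-.04*z,R,8,1)
E
```

```text
[ 0.368 -0.079  0.226] [-31.922  13.321   1.86  121.727  28.788 179.944] 2.6
place z [ 0.807  0.142 -0.574] m [-0.  0. -1.]
err vs pre [-0.187 -0.226  0.061]
[{"slide":[14.8, -27.5, 30.7],"angular":[-0.6, 1.8, 3.2],"claw":1},{"slide":[12.2, -28.6, 30.8],"angular":[-0.6, 1.8, 3.2],"claw":1},{"slide":[9.6, -29.5, 30.8],"angular":[-0.7, 1.8, 3.2],"claw":1},{"slide":[7.0, -30.3, 30.8],"angular":[-0.6, 1.8, 3.2],"claw":1},{"slide":[4.3, -31.0, 30.6],"angular":[-0.7, 1.9, 3.1],"claw":1},{"slide":[1.6, -31.5, 30.3],"angular":[-0.6, 1.8, 3.2],"claw":1},{"slide":[-1.1, -31.8, 30.0],"angular":[-0.7, 1.9, 3.1],"claw":1},{"slide":[-3.8, -32.0, 29.5],"angular":[-0.6, 1.8, 3.2],"claw":1}]
end err mm [ 0.04  0.01 -0.04] deg 0.04
```

Joint 6 ran into its limit because I chose the wrong half-turn. I'll use the other one, with the mouth along tool +x, and go through a tool-down pose first.

```bash
cat >>h.py <<'E'
def pickR(tilt=TILT,psi=111.6):   # mouth along tool +x
    return Ro.from_euler('xyz',[180,0,psi],degrees=True)*Ro.from_euler('y',tilt,degrees=True)
def placeR(yaw,tilt=TILT):        # tool x down-ish, z along yaw dipped by tilt
    return Ro.from_euler('xyz',[180,0,yaw+180],degrees=True)*Ro.from_euler('y',-(90-tilt),degrees=True)
m=np.array([np.cos(np.radians(111.6)),np.sin(np.radians(111.6)),0])
zp=pickR().apply([0,0,1]);g=np.array([.527,.218,.028])-.015*m; tp=g-.006*zp
E
python3 - <<'E'
from h import *
np.set_printoptions(precision=3,suppress=True)
print(zp@m,tp);Q=placeR(10);print("place z",Q.apply([0,0,1]),"m",Q.apply(pickR().inv().apply(m)))
plan(np.array([.45,.05,.25]),Ro.from_euler('xyz',[180,0,40],degrees=True),16,1)
E
```

```text
0.5735764363510462 [0.534 0.201 0.033]
place z [ 0.807  0.142 -0.574] m [-0.  0. -1.]
[{"slide":[-1.0, -8.9, 3.6],"angular":[-3.2, 1.2, -4.9],"claw":1},{"slide":[-0.3, -9.1, 3.1],"angular":[-3.2, 1.2, -4.8],"claw":1},{"slide":[0.5, -9.3, 2.5],"angular":[-3.2, 1.2, -4.9],"claw":1},{"slide":[1.2, -9.3, 2.0],"angular":[-3.2, 1.2, -4.8],"claw":1},{"slide":[2.0, -9.3, 1.5],"angular":[-3.2, 1.2, -4.8],"claw":1},{"slide":[2.7, -9.2, 1.1],"angular":[-3.2, 1.2, -4.9],"claw":1},{"slide":[3.5, -9.0, 0.6],"angular":[-3.2, 1.2, -4.8],"claw":1},{"slide":[4.2, -8.7, 0.2],"angular":[-3.2, 1.3, -4.9],"claw":1}]
[{"slide":[4.9, -8.3, -0.1],"angular":[-3.2, 1.2, -4.8],"claw":1},{"slide":[5.6, -7.8, -0.5],"angular":[-3.2, 1.2, -4.9],"claw":1},{"slide":[6.3, -7.3, -0.8],"angular":[-3.2, 1.3, -4.8],"claw":1},{"slide":[6.8, -6.7, -1.0],"angular":[-3.2, 1.2, -4.9],"claw":1},{"slide":[7.4, -6.0, -1.2],"angular":[-3.2, 1.3, -4.8],"claw":1},{"slide":[7.9, -5.3, -1.4],"angular":[-3.2, 1.2, -4.9],"claw":1},{"slide":[8.4, -4.5, -1.5],"angular":[-3.2, 1.3, -4.8],"claw":1},{"slide":[8.8, -3.7, -1.5],"angular":[-3.2, 1.2, -4.9],"claw":1}]
end err mm [-0.02  0.03 -0.04] deg 0.06
```

Request:
{"method": "play_rows", "body": {
  "increments": [
    {"slide": [-1.0,-8.9,3.6],"angular": [-3.2,1.2,-4.9],"claw": 1},
    {"slide": [-0.3,-9.1,3.1],"angular": [-3.2,1.2,-4.8],"claw": 1},
    {"slide": [0.5,-9.3,2.5],"angular": [-3.2,1.2,-4.9],"claw": 1},
    {"slide": [1.2,-9.3,2.0],"angular": [-3.2,1.2,-4.8],"claw": 1},
    {"slide": [2.0,-9.3,1.5],"angular": [-3.2,1.2,-4.8],"claw": 1},
    {"slide": [2.7,-9.2,1.1],"angular": [-3.2,1.2,-4.9],"claw": 1},
    {"slide": [3.5,-9.0,0.6],"angular": [-3.2,1.2,-4.8],"claw": 1},
    {"slide": [4.2,-8.7,0.2],"angular": [-3.2,1.3,-4.9],"claw": 1}
  ]
}}

```text
time: 3.4
ee_pos: [0.4096, -0.0141, 0.2379]
tcp_rot: [-159.2, 17.1, 3.9]
wrist_force: [-0.4, 0.2, -0.5]
opening: 0.0854
grasp_force: 0.0
```

Request:
{"method": "play_rows", "body": {
  "increments": [
    {"slide": [4.9,-8.3,-0.1],"angular": [-3.2,1.2,-4.8],"claw": 1},
    {"slide": [5.6,-7.8,-0.5],"angular": [-3.2,1.2,-4.9],"claw": 1},
    {"slide": [6.3,-7.3,-0.8],"angular": [-3.2,1.3,-4.8],"claw": 1},
    {"slide": [6.8,-6.7,-1.0],"angular": [-3.2,1.2,-4.9],"claw": 1},
    {"slide": [7.4,-6.0,-1.2],"angular": [-3.2,1.3,-4.8],"claw": 1},
    {"slide": [7.9,-5.3,-1.4],"angular": [-3.2,1.2,-4.9],"claw": 1},
    {"slide": [8.4,-4.5,-1.5],"angular": [-3.2,1.3,-4.8],"claw": 1},
    {"slide": [8.8,-3.7,-1.5],"angular": [-3.2,1.2,-4.9],"claw": 1}
  ]
}}

```text
time: 4.2
ee_pos: [0.4502, 0.0503, 0.25]
tcp_rot: [179.8, -0.0, 40.3]
wrist_force: [-0.0, 0.2, -0.2]
opening: 0.0854
grasp_force: 0.0
```

```bash
python3 - <<'E'
from h import *
print(pose()[0],bot.get_obs()["tcp_rot"],bot.get_obs()["q"])
plan(tp-.10*zp+[0,0,.02],pickR(),16,1)
E
```

```text
[0.45017281 0.05030182 0.25003601] [ 1.79764636e+02 -1.22870895e-02  4.03174531e+01] [  6.48651499  -8.3693769   -2.97561993  95.25251231  -0.18867214
 146.16885454]
[{"slide":[8.9, -0.4, 7.2],"angular":[1.4, 1.9, -4.3],"claw":1},{"slide":[8.7, 0.4, 7.5],"angular":[1.4, 1.9, -4.3],"claw":1},{"slide":[8.4, 1.2, 7.8],"angular":[1.4, 1.9, -4.3],"claw":1},{"slide":[8.0, 2.0, 8.0],"angular":[1.4, 1.9, -4.3],"claw":1},{"slide":[7.5, 2.8, 8.2],"angular":[1.4, 1.9, -4.3],"claw":1},{"slide":[7.0, 3.6, 8.3],"angular":[1.4, 1.9, -4.3],"claw":1},{"slide":[6.4, 4.3, 8.5],"angular":[1.4, 1.9, -4.3],"claw":1},{"slide":[5.8, 5.0, 8.6],"angular":[1.4, 1.9, -4.3],"claw":1}]
[{"slide":[5.1, 5.6, 8.6],"angular":[1.3, 1.9, -4.3],"claw":1},{"slide":[4.4, 6.1, 8.6],"angular":[1.4, 1.9, -4.3],"claw":1},{"slide":[3.6, 6.6, 8.6],"angular":[1.3, 1.9, -4.3],"claw":1},{"slide":[2.9, 7.1, 8.6],"angular":[1.4, 1.9, -4.3],"claw":1},{"slide":[2.0, 7.5, 8.5],"angular":[1.4, 1.9, -4.3],"claw":1},{"slide":[1.2, 7.8, 8.3],"angular":[1.3, 1.9, -4.3],"claw":1},{"slide":[0.3, 8.0, 8.2],"angular":[1.4, 1.9, -4.4],"claw":1},{"slide":[-0.6, 8.2, 7.9],"angular":[1.3, 1.8, -4.3],"claw":1}]
end err mm [ 0.02  0.02 -0.04] deg 0.03
```

Tracking is exact.

Request:
{"method": "play_rows", "body": {
  "increments": [
    {"slide": [8.9,-0.4,7.2],"angular": [1.4,1.9,-4.3],"claw": 1},
    {"slide": [8.7,0.4,7.5],"angular": [1.4,1.9,-4.3],"claw": 1},
    {"slide": [8.4,1.2,7.8],"angular": [1.4,1.9,-4.3],"claw": 1},
    {"slide": [8.0,2.0,8.0],"angular": [1.4,1.9,-4.3],"claw": 1},
    {"slide": [7.5,2.8,8.2],"angular": [1.4,1.9,-4.3],"claw": 1},
    {"slide": [7.0,3.6,8.3],"angular": [1.4,1.9,-4.3],"claw": 1},
    {"slide": [6.4,4.3,8.5],"angular": [1.4,1.9,-4.3],"claw": 1},
    {"slide": [5.8,5.0,8.6],"angular": [1.4,1.9,-4.3],"claw": 1}
  ]
}}

```text
time: 5.0
ee_pos: [0.5025, 0.0985, 0.1918]
tcp_rot: [-173.8, -17.6, 74.0]
wrist_force: [0.6, 0.1, -0.0]
opening: 0.0851
grasp_force: 0.0
```

Request:
{"method": "play_rows", "body": {
  "increments": [
    {"slide": [5.1,5.6,8.6],"angular": [1.3,1.9,-4.3],"claw": 1},
    {"slide": [4.4,6.1,8.6],"angular": [1.4,1.9,-4.3],"claw": 1},
    {"slide": [3.6,6.6,8.6],"angular": [1.3,1.9,-4.3],"claw": 1},
    {"slide": [2.9,7.1,8.6],"angular": [1.4,1.9,-4.3],"claw": 1},
    {"slide": [2.0,7.5,8.5],"angular": [1.4,1.9,-4.3],"claw": 1},
    {"slide": [1.2,7.8,8.3],"angular": [1.3,1.9,-4.3],"claw": 1},
    {"slide": [0.3,8.0,8.2],"angular": [1.4,1.9,-4.4],"claw": 1},
    {"slide": [-0.6,8.2,7.9],"angular": [1.3,1.8,-4.3],"claw": 1}
  ]
}}

```text
time: 5.8
ee_pos: [0.5549, 0.1469, 0.1341]
tcp_rot: [-180.0, -35.2, 111.5]
wrist_force: [0.5, -0.1, 0.2]
opening: 0.0849
grasp_force: 0.0
```

```bash
python3 - <<'E'
from h import *
print(pose()[0],tp,bot.get_obs()["tcp_rot"],bot.get_obs()["q"])
plan(tp-.035*zp,pickR(),8,1)
plan(tp,pickR(),16,1)
t=bot.camera("top");s=bot.camera("scene")
c=lambda im,x,y,w,h,k:cv2.resize(im[y:y+h,x:x+w,::-1],(w*k,h*k),interpolation=cv2.INTER_CUBIC)
cv2.imwrite("pics/pre.png",np.hstack([c(t,145,150,100,100,4),c(s,240,160,100,100,4)]))
E
```

```text
[0.55494767 0.1469478  0.13407532] [0.53378875 0.20085357 0.03291491] [-179.95644753  -35.18953163  111.50840952] [ 0.41286816 18.21869104  6.75389632 92.82288969 32.5059824  64.70550007]
[{"slide":[-1.4, 0.0, 10.1],"angular":[0.0, -0.0, -0.0],"claw":1},{"slide":[-1.4, 0.0, 10.1],"angular":[0.0, -0.0, -0.0],"claw":1},{"slide":[-1.3, 0.0, 10.1],"angular":[0.0, -0.0, -0.0],"claw":1},{"slide":[-1.4, 0.0, 10.1],"angular":[0.0, -0.0, -0.0],"claw":1},{"slide":[-1.3, 0.0, 10.2],"angular":[0.0, -0.0, -0.0],"claw":1},{"slide":[-1.4, 0.1, 10.1],"angular":[0.0, -0.1, -0.0],"claw":1},{"slide":[-1.3, 0.0, 10.2],"angular":[0.0, -0.0, -0.0],"claw":1},{"slide":[-1.3, 0.1, 10.2],"angular":[0.0, -0.1, -0.1],"claw":1}]
end err mm [-0.01 -0.05  0.03] deg 0.03
[{"slide":[-0.7, 0.0, 7.3],"angular":[0.0, -0.0, -0.0],"claw":1},{"slide":[-0.7, 0.0, 7.2],"angular":[0.0, -0.0, -0.0],"claw":1},{"slide":[-0.7, 0.0, 7.3],"angular":[0.0, -0.0, -0.0],"claw":1},{"slide":[-0.7, 0.0, 7.2],"angular":[0.0, -0.0, -0.0],"claw":1},{"slide":[-0.7, 0.0, 7.3],"angular":[0.0, -0.0, -0.0],"claw":1},{"slide":[-0.7, 0.0, 7.2],"angular":[0.0, -0.0, -0.0],"claw":1},{"slide":[-0.7, 0.0, 7.3],"angular":[0.0, -0.0, -0.0],"claw":1},{"slide":[-0.7, 0.0, 7.2],"angular":[0.0, -0.0, -0.0],"claw":1}]
[{"slide":[-0.7, 0.0, 7.3],"angular":[0.0, -0.0, -0.0],"claw":1},{"slide":[-0.7, 0.0, 7.2],"angular":[0.0, -0.0, -0.0],"claw":1},{"slide":[-0.7, 0.0, 7.3],"angular":[0.0, -0.0, -0.0],"claw":1},{"slide":[-0.7, 0.0, 7.2],"angular":[0.0, -0.0, -0.0],"claw":1},{"slide":[-0.6, 0.0, 7.3],"angular":[0.0, -0.0, -0.0],"claw":1},{"slide":[-0.7, 0.1, 7.2],"angular":[0.0, -0.1, -0.0],"claw":1},{"slide":[-0.6, 0.0, 7.3],"angular":[0.0, -0.0, -0.0],"claw":1},{"slide":[-0.6, 0.1, 7.2],"angular":[0.0, -0.1, -0.1],"claw":1}]
end err mm [-0.03 -0.02 -0.06] deg 0.03
```

View pics/pre.png

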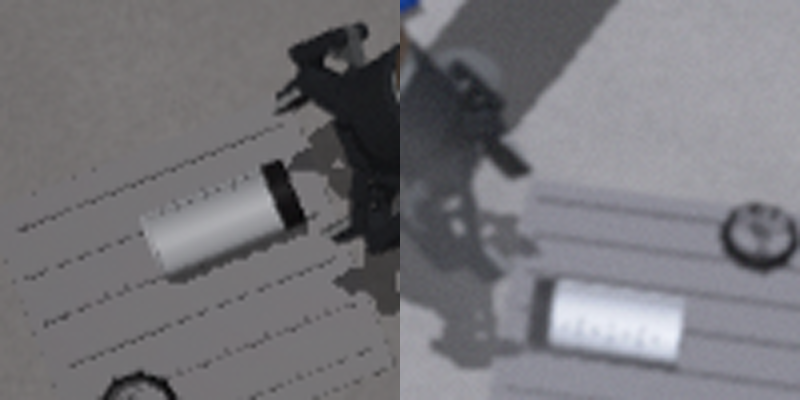

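The gripper straddles the jar's axis line, with the fingertips at crop (285,100) and (345,238) and the jar's base between them at (287,197). Going in.

Request:
{"method": "play_rows", "body": {
  "increments": [
    {"slide": [-1.4,0,14.5],"angular": [0,0,0],"claw": 1},
    {"slide": [-1.4,0,14.5],"angular": [0,0,0],"claw": 1},
    {"slide": [-1.4,0,14.5],"angular": [0,0,0],"claw": 1},
    {"slide": [-1.4,0,14.5],"angular": [0,0,0],"claw": 1},
    {"slide": [-1.4,0,14.5],"angular": [0,0,0],"claw": 1},
    {"slide": [-1.4,0,14.5],"angular": [0,0,0],"claw": 1},
    {"slide": [-1.4,0.2,14.5],"angular": [0,0,0],"claw": 1},
    {"slide": [-1.2,0.1,14.5],"angular": [0,-0.2,-0.1],"claw": 1}
  ]
}}

```text
time: 6.7
ee_pos: [0.5336, 0.2006, 0.0334]
tcp_rot: [-179.9, -34.8, 111.3]
wrist_force: [0.4, 0.2, 0.6]
opening: 0.0855
grasp_force: 0.0
```

Request:
{"method": "play_rows", "body": {
  "increments": [
    {"slide": [0,0,0],"angular": [0,0,0],"claw": -1},
    {"slide": [0,0,0],"angular": [0,0,0],"claw": -1},
    {"slide": [0,0,0],"angular": [0,0,0],"claw": -1},
    {"slide": [0,0,0],"angular": [0,0,0],"claw": -1},
    {"slide": [0,0,0],"angular": [0,0,0],"claw": -1},
    {"slide": [0,0,0],"angular": [0,0,0],"claw": -1},
    {"slide": [0,0,0],"angular": [0,0,0],"claw": -1},
    {"slide": [0,0,0],"angular": [0,0,0],"claw": -1}
  ],
  "squeeze": 35
}}

```text
time: 7.5
ee_pos: [0.5346, 0.2004, 0.0347]
tcp_rot: [179.9, -34.9, 111.4]
wrist_force: [-0.1, -1.9, 6.4]
opening: 0.0497
grasp_force: 36.6
```

```bash
cat >>h.py <<'E'
YAW=20.;PR=placeR(YAW);zq=PR.apply([0,0,1]);dq=np.array([zq[0],zq[1],0])/np.hypot(*zq[:2])
peg=np.array([.5195,-.2896,0])
def tcp_place(mouth_z,back=0): # jar gripped 70 from mouth, axis 6 mm ahead of tcp
    return peg+[0,0,mouth_z+.070]-.006*zq-back*dq
E
python3 - <<'E'
from h import *
p,R=pose();print(tcp_place(.101,.06),tcp_place(.021))
import h
h.pose=lambda:(p+[0,0,.16],R)
plan(np.array([.50,-.03,.30]),PR,24,-1)
E
```

```text
[ 0.45849994 -0.31180221  0.17444146] [ 0.51488149 -0.291281    0.09444146]
[{"slide":[-4.4, -4.8, -8.4],"angular":[-0.7, -2.9, -4.0],"claw":-1},{"slide":[-4.5, -5.0, -8.3],"angular":[-0.7, -2.9, -4.0],"claw":-1},{"slide":[-4.5, -5.3, -8.1],"angular":[-0.7, -2.9, -4.0],"claw":-1},{"slide":[-4.5, -5.5, -7.9],"angular":[-0.7, -2.9, -4.0],"claw":-1},{"slide":[-4.6, -5.7, -7.8],"angular":[-0.7, -2.9, -4.0],"claw":-1},{"slide":[-4.5, -5.9, -7.6],"angular":[-0.7, -2.9, -4.0],"claw":-1},{"slide":[-4.5, -6.2, -7.4],"angular":[-0.7, -2.9, -3.9],"claw":-1},{"slide":[-4.4, -6.4, -7.3],"angular":[-0.7, -2.9, -4.0],"claw":-1}]
[{"slide":[-4.4, -6.6, -7.2],"angular":[-0.7, -2.9, -3.9],"claw":-1},{"slide":[-4.3, -6.8, -7.0],"angular":[-0.7, -2.9, -4.0],"claw":-1},{"slide":[-4.1, -7.0, -6.9],"angular":[-0.7, -2.9, -4.0],"claw":-1},{"slide":[-4.0, -7.2, -6.8],"angular":[-0.7, -2.9, -3.9],"claw":-1},{"slide":[-3.8, -7.4, -6.7],"angular":[-0.7, -2.9, -4.0],"claw":-1},{"slide":[-3.6, -7.5, -6.6],"angular":[-0.7, -2.9, -3.9],"claw":-1},{"slide":[-3.5, -7.7, -6.5],"angular":[-0.7, -2.9, -4.0],"claw":-1},{"slide":[-3.2, -7.9, -6.4],"angular":[-0.7, -2.9, -3.9],"claw":-1}]
[{"slide":[-3.0, -8.0, -6.3],"angular":[-0.7, -2.9, -4.0],"claw":-1},{"slide":[-2.8, -8.1, -6.3],"angular":[-0.7, -2.9, -4.0],"claw":-1},{"slide":[-2.5, -8.2, -6.3],"angular":[-0.7, -2.9, -3.9],"claw":-1},{"slide":[-2.3, -8.3, -6.2],"angular":[-0.6, -2.9, -4.0],"claw":-1},{"slide":[-2.0, -8.4, -6.2],"angular":[-0.7, -2.9, -3.9],"claw":-1},{"slide":[-1.7, -8.5, -6.2],"angular":[-0.6, -2.9, -4.0],"claw":-1},{"slide":[-1.5, -8.5, -6.2],"angular":[-0.7, -2.9, -3.9],"claw":-1},{"slide":[-1.1, -8.6, -6.3],"angular":[-0.6, -3.0, -4.0],"claw":-1}]
end err mm [0.01 0.02 0.04] deg 0.05
```

Request:
{"method": "play_rows", "body": {
  "increments": [
    {"slide": [5.7,0,-8.2],"angular": [0,0,0],"claw": -1},
    {"slide": [11.5,0,-16.4],"angular": [0,0,0],"claw": -1},
    {"slide": [13.8,0,-19.7],"angular": [0,0,0],"claw": -1},
    {"slide": [17.2,0,-24.6],"angular": [0,0,0],"claw": -1},
    {"slide": [17.2,0,-24.6],"angular": [0,0,0],"claw": -1},
    {"slide": [14.3,0,-20.5],"angular": [0,0,0],"claw": -1},
    {"slide": [8.6,0,-12.3],"angular": [0,0,0],"claw": -1},
    {"slide": [3.4,0,-4.9],"angular": [0,0,0],"claw": -1}
  ]
}}

```text
time: 8.3
ee_pos: [0.5343, 0.2007, 0.1951]
tcp_rot: [179.9, -34.9, 111.5]
wrist_force: [0.4, -0.3, -1.0]
opening: 0.0494
grasp_force: 36.5
```

Request:
{"method": "play_rows", "body": {
  "increments": [
    {"slide": [-4.4,-4.8,-8.4],"angular": [-0.7,-2.9,-4.0],"claw": -1},
    {"slide": [-4.5,-5.0,-8.3],"angular": [-0.7,-2.9,-4.0],"claw": -1},
    {"slide": [-4.5,-5.3,-8.1],"angular": [-0.7,-2.9,-4.0],"claw": -1},
    {"slide": [-4.5,-5.5,-7.9],"angular": [-0.7,-2.9,-4.0],"claw": -1},
    {"slide": [-4.6,-5.7,-7.8],"angular": [-0.7,-2.9,-4.0],"claw": -1},
    {"slide": [-4.5,-5.9,-7.6],"angular": [-0.7,-2.9,-4.0],"claw": -1},
    {"slide": [-4.5,-6.2,-7.4],"angular": [-0.7,-2.9,-3.9],"claw": -1},
    {"slide": [-4.4,-6.4,-7.3],"angular": [-0.7,-2.9,-4.0],"claw": -1}
  ]
}}

```text
time: 9.1
ee_pos: [0.5221, 0.1235, 0.2276]
tcp_rot: [163.1, -6.5, 141.4]
wrist_force: [-1.2, -0.5, -1.1]
opening: 0.0496
grasp_force: 36.5
```

Request:
{"method": "play_rows", "body": {
  "increments": [
    {"slide": [-4.4,-6.6,-7.2],"angular": [-0.7,-2.9,-3.9],"claw": -1},
    {"slide": [-4.3,-6.8,-7.0],"angular": [-0.7,-2.9,-4.0],"claw": -1},
    {"slide": [-4.1,-7.0,-6.9],"angular": [-0.7,-2.9,-4.0],"claw": -1},
    {"slide": [-4.0,-7.2,-6.8],"angular": [-0.7,-2.9,-3.9],"claw": -1},
    {"slide": [-3.8,-7.4,-6.7],"angular": [-0.7,-2.9,-4.0],"claw": -1},
    {"slide": [-3.6,-7.5,-6.6],"angular": [-0.7,-2.9,-3.9],"claw": -1},
    {"slide": [-3.5,-7.7,-6.5],"angular": [-0.7,-2.9,-4.0],"claw": -1},
    {"slide": [-3.2,-7.9,-6.4],"angular": [-0.7,-2.9,-3.9],"claw": -1}
  ]
}}

```text
time: 9.9
ee_pos: [0.5106, 0.0468, 0.2628]
tcp_rot: [161.3, 25.7, 164.4]
wrist_force: [0.6, -0.6, -2.0]
opening: 0.0499
grasp_force: 36.5
```

Request:
{"method": "play_rows", "body": {
  "increments": [
    {"slide": [-3.0,-8.0,-6.3],"angular": [-0.7,-2.9,-4.0],"claw": -1},
    {"slide": [-2.8,-8.1,-6.3],"angular": [-0.7,-2.9,-4.0],"claw": -1},
    {"slide": [-2.5,-8.2,-6.3],"angular": [-0.7,-2.9,-3.9],"claw": -1},
    {"slide": [-2.3,-8.3,-6.2],"angular": [-0.6,-2.9,-4.0],"claw": -1},
    {"slide": [-2.0,-8.4,-6.2],"angular": [-0.7,-2.9,-3.9],"claw": -1},
    {"slide": [-1.7,-8.5,-6.2],"angular": [-0.6,-2.9,-4.0],"claw": -1},
    {"slide": [-1.5,-8.5,-6.2],"angular": [-0.7,-2.9,-3.9],"claw": -1},
    {"slide": [-1.1,-8.6,-6.3],"angular": [-0.6,-3.0,-4.0],"claw": -1}
  ]
}}

```text
time: 10.7
ee_pos: [0.4993, -0.0299, 0.2977]
tcp_rot: [-179.8, 55.0, -159.7]
wrist_force: [-0.0, 0.3, -0.2]
opening: 0.0497
grasp_force: 36.6
```

```bash
python3 - <<'E'
from h import *
o=bot.get_obs();print(o["ee_pos"],o["tcp_rot"],o["q"],PR.as_euler('xyz',degrees=True))
plan(tcp_place(.180,.06),PR,16,-1)
E
```

```text
[ 0.49926214 -0.02986561  0.29774538] [-179.7874379    54.96450195 -159.67136133] [-19.54325239 -46.49159231 -39.5704334   49.22666624  31.47037354
 -25.56271679] [-180.   55. -160.]
[{"slide":[7.2, -15.7, -5.3],"angular":[0.0, -0.0, 0.0],"claw":-1},{"slide":[7.1, -15.7, -5.3],"angular":[0.0, -0.0, 0.0],"claw":-1},{"slide":[7.2, -15.7, -5.3],"angular":[0.0, -0.0, 0.0],"claw":-1},{"slide":[7.1, -15.6, -5.3],"angular":[0.0, -0.0, 0.0],"claw":-1},{"slide":[7.2, -15.7, -5.3],"angular":[0.0, -0.0, 0.0],"claw":-1},{"slide":[7.1, -15.6, -5.3],"angular":[0.0, -0.0, 0.0],"claw":-1},{"slide":[7.2, -15.7, -5.3],"angular":[0.0, -0.0, 0.0],"claw":-1},{"slide":[7.1, -15.6, -5.3],"angular":[0.0, -0.0, 0.0],"claw":-1}]
[{"slide":[7.2, -15.7, -5.3],"angular":[0.0, -0.0, 0.0],"claw":-1},{"slide":[7.1, -15.6, -5.3],"angular":[0.0, -0.0, 0.0],"claw":-1},{"slide":[7.2, -15.7, -5.4],"angular":[0.0, -0.0, 0.0],"claw":-1},{"slide":[7.1, -15.6, -5.3],"angular":[0.0, -0.0, 0.0],"claw":-1},{"slide":[7.2, -15.7, -5.4],"angular":[0.0, -0.0, 0.0],"claw":-1},{"slide":[7.1, -15.6, -5.3],"angular":[0.0, -0.0, 0.1],"claw":-1},{"slide":[7.1, -15.7, -5.4],"angular":[0.0, -0.0, 0.0],"claw":-1},{"slide":[7.2, -15.7, -5.3],"angular":[0.1, -0.0, 0.1],"claw":-1}]
end err mm [-0.04  0.03  0.02] deg 0.06
```

Request:
{"method": "play_rows", "body": {
  "increments": [
    {"slide": [7.2,-15.7,-5.3],"angular": [0,0,0],"claw": -1},
    {"slide": [7.1,-15.7,-5.3],"angular": [0,0,0],"claw": -1},
    {"slide": [7.2,-15.7,-5.3],"angular": [0,0,0],"claw": -1},
    {"slide": [7.1,-15.6,-5.3],"angular": [0,0,0],"claw": -1},
    {"slide": [7.2,-15.7,-5.3],"angular": [0,0,0],"claw": -1},
    {"slide": [7.1,-15.6,-5.3],"angular": [0,0,0],"claw": -1},
    {"slide": [7.2,-15.7,-5.3],"angular": [0,0,0],"claw": -1},
    {"slide": [7.1,-15.6,-5.3],"angular": [0,0,0],"claw": -1}
  ]
}}

```text
time: 11.5
ee_pos: [0.4787, -0.1712, 0.275]
tcp_rot: [179.9, 54.9, -160.1]
wrist_force: [0.1, -0.0, -0.7]
opening: 0.0495
grasp_force: 36.6
```

Request:
{"method": "play_rows", "body": {
  "increments": [
    {"slide": [7.2,-15.7,-5.3],"angular": [0,0,0],"claw": -1},
    {"slide": [7.1,-15.6,-5.3],"angular": [0,0,0],"claw": -1},
    {"slide": [7.2,-15.7,-5.4],"angular": [0,0,0],"claw": -1},
    {"slide": [7.1,-15.6,-5.3],"angular": [0,0,0],"claw": -1},
    {"slide": [7.2,-15.7,-5.4],"angular": [0,0,0],"claw": -1},
    {"slide": [7.1,-15.6,-5.3],"angular": [0,0,0.1],"claw": -1},
    {"slide": [7.1,-15.7,-5.4],"angular": [0,0,0],"claw": -1},
    {"slide": [7.2,-15.7,-5.3],"angular": [0.1,0,0.1],"claw": -1}
  ]
}}

```text
time: 12.3
ee_pos: [0.4579, -0.312, 0.2528]
tcp_rot: [179.7, 54.9, -160.4]
wrist_force: [0.6, -0.6, -1.1]
opening: 0.0495
grasp_force: 36.6
```

```bash
python3 - <<'E'
from h import *
o=bot.get_obs();print(o["ee_pos"],o["tcp_rot"],o["q"])
t=bot.camera("top");s=bot.camera("scene");np.savez("im1.npz",top=t,scene=s)
c=lambda im,x,y,w,h,k:cv2.resize(im[y:y+h,x:x+w,::-1],(w*k,h*k),interpolation=cv2.INTER_CUBIC)
p,R=pose()
ax=R.apply(pickR().inv().apply(m));g0=p+.006*R.apply([0,0,1]);print("mouth",g0+.07*ax,"base",g0-.04*ax)
for X in (g0+.07*ax,g0-.04*ax):print(proj("top",X),proj("scene",X))
cv2.imwrite("pics/pp.png",np.hstack([c(t,310,140,100,100,4),c(s,110,100,100,100,4)]))
plan(tcp_place(.101,.06),PR,8,-1)
E
```

```text
[ 0.45789782 -0.3120372   0.25277814] [ 179.68596197   54.8780028  -160.43072181] [-56.7366428  -14.10685726 -20.7852615   65.19765985  52.74637761
 -67.42587495]
mouth [ 0.46215891 -0.3108602   0.17869227] base [ 0.46259495 -0.3112108   0.28869085]
[396.75292529 223.32885065] [159.68552717 127.95557367]
[410.73100875 220.94078475] [152.68160521  99.80306159]
[{"slide":[7.9, 0.0, 5.7],"angular":[-0.0, -0.0, -0.0],"claw":-1},{"slide":[7.9, 0.0, 5.7],"angular":[-0.0, -0.0, -0.1],"claw":-1},{"slide":[7.9, 0.1, 5.7],"angular":[-0.0, -0.0, -0.0],"claw":-1},{"slide":[7.9, 0.1, 5.7],"angular":[-0.0, -0.0, -0.1],"claw":-1},{"slide":[7.8, 0.1, 5.7],"angular":[-0.0, -0.0, -0.0],"claw":-1},{"slide":[7.9, 0.1, 5.7],"angular":[-0.0, -0.1, -0.1],"claw":-1},{"slide":[7.9, 0.0, 5.6],"angular":[-0.0, -0.0, -0.0],"claw":-1},{"slide":[7.8, 0.1, 5.7],"angular":[-0.1, -0.1, -0.1],"claw":-1}]
end err mm [-0.   -0.01  0.  ] deg 0.08
```

View pics/pp.png

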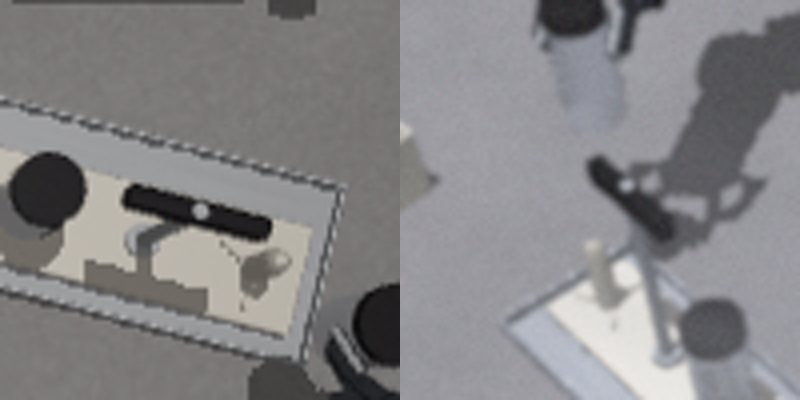

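The jar is held upright, mouth down: base at about (572,12) and mouth at about (597,115) in the scene half. That matches the predicted projection. The free peg is clear.

Request:
{"method": "play_rows", "body": {
  "increments": [
    {"slide": [7.9,0,5.7],"angular": [0,0,0],"claw": -1},
    {"slide": [7.9,0,5.7],"angular": [0,0,-0.1],"claw": -1},
    {"slide": [7.9,0.1,5.7],"angular": [0,0,0],"claw": -1},
    {"slide": [7.9,0.1,5.7],"angular": [0,0,-0.1],"claw": -1},
    {"slide": [7.8,0.1,5.7],"angular": [0,0,0],"claw": -1},
    {"slide": [7.9,0.1,5.7],"angular": [0,-0.1,-0.1],"claw": -1},
    {"slide": [7.9,0,5.6],"angular": [0,0,0],"claw": -1},
    {"slide": [7.8,0.1,5.7],"angular": [-0.1,-0.1,-0.1],"claw": -1}
  ]
}}

```text
time: 13.2
ee_pos: [0.4592, -0.3107, 0.1759]
tcp_rot: [-179.6, 55.1, -159.5]
wrist_force: [-0.1, 0.5, -0.7]
opening: 0.0497
grasp_force: 36.6
```

```bash
python3 - <<'E'
from h import *
o=bot.get_obs();print(o["ee_pos"],o["tcp_rot"],o["q"])
plan(tcp_place(.103),PR,8,-1)
E
```

```text
[ 0.45921817 -0.31067998  0.17591288] [-179.61729668   55.13421311 -159.52130873] [-56.59611473 -12.83159649 -28.42726372  56.01583533  52.95785381
 -67.6557904 ]
[{"slide":[-4.3, -0.1, 6.0],"angular":[0.0, 0.0, 0.0],"claw":-1},{"slide":[-4.3, -0.1, 6.0],"angular":[0.0, 0.0, 0.0],"claw":-1},{"slide":[-4.3, -0.1, 6.0],"angular":[0.0, 0.0, 0.0],"claw":-1},{"slide":[-4.2, -0.1, 6.0],"angular":[0.0, 0.0, 0.1],"claw":-1},{"slide":[-4.3, -0.1, 6.0],"angular":[0.0, 0.0, 0.0],"claw":-1},{"slide":[-4.2, -0.2, 6.0],"angular":[0.0, 0.0, 0.1],"claw":-1},{"slide":[-4.3, -0.1, 6.0],"angular":[0.0, 0.1, 0.0],"claw":-1},{"slide":[-4.2, -0.1, 6.1],"angular":[0.0, 0.0, 0.1],"claw":-1}]
end err mm [-0.01 -0.04  0.06] deg 0.04
```

Request:
{"method": "play_rows", "body": {
  "increments": [
    {"slide": [-4.3,-0.1,6.0],"angular": [0,0,0],"claw": -1},
    {"slide": [-4.3,-0.1,6.0],"angular": [0,0,0],"claw": -1},
    {"slide": [-4.3,-0.1,6.0],"angular": [0,0,0],"claw": -1},
    {"slide": [-4.2,-0.1,6.0],"angular": [0,0,0.1],"claw": -1},
    {"slide": [-4.3,-0.1,6.0],"angular": [0,0,0],"claw": -1},
    {"slide": [-4.2,-0.2,6.0],"angular": [0,0,0.1],"claw": -1},
    {"slide": [-4.3,-0.1,6.0],"angular": [0,0.1,0],"claw": -1},
    {"slide": [-4.2,-0.1,6.1],"angular": [0,0,0.1],"claw": -1}
  ]
}}

```text
time: 14.0
ee_pos: [0.5155, -0.2911, 0.1772]
tcp_rot: [179.9, 55.0, -160.1]
wrist_force: [-0.8, -0.1, -1.4]
opening: 0.0496
grasp_force: 36.6
```

```bash
python3 - <<'E'
from h import *
o=bot.get_obs();print(o["ee_pos"],o["tcp_rot"],o["wrist_force"])
t=bot.camera("top");s=bot.camera("scene");np.savez("im2.npz",top=t,scene=s)
c=lambda im,x,y,w,h,k:cv2.resize(im[y:y+h,x:x+w,::-1],(w*k,h*k),interpolation=cv2.INTER_CUBIC)
p,R=pose()
ax=R.apply(pickR().inv().apply(m));g0=p+.006*R.apply([0,0,1]);print("mouth",g0+.07*ax)
print(proj("top",g0-.04*ax),proj("scene",g0+.07*ax),proj("scene",g0-.04*ax),"pegtip",proj("scene",peg+[0,0,.095]))
cv2.imwrite("pics/over.png",np.hstack([c(t,310,140,100,100,4),c(s,110,100,100,100,4)]))
plan(tcp_place(.030),PR,8,-1)
E
```

```text
[ 0.51552705 -0.291054    0.17723183] [ 179.94664236   55.03003924 -160.05183466] [-0.83279447 -0.08386481 -1.38142958]
mouth [ 0.52018605 -0.28906702  0.10371243]
[391.60965952 200.02329549] [157.54882233 157.7931958 ] [150.67444512 132.03996186] pegtip [158.06747043 159.50815004]
[{"slide":[7.6, -0.0, 5.2],"angular":[0.0, 0.0, -0.0],"claw":-1},{"slide":[7.6, -0.0, 5.2],"angular":[0.0, 0.0, -0.0],"claw":-1},{"slide":[7.6, -0.0, 5.2],"angular":[0.0, 0.0, -0.0],"claw":-1},{"slide":[7.6, -0.1, 5.2],"angular":[0.0, 0.0, -0.0],"claw":-1},{"slide":[7.6, -0.0, 5.2],"angular":[0.0, 0.0, -0.0],"claw":-1},{"slide":[7.6, -0.1, 5.2],"angular":[0.0, 0.0, -0.0],"claw":-1},{"slide":[7.6, -0.0, 5.2],"angular":[0.0, 0.0, -0.0],"claw":-1},{"slide":[7.7, -0.1, 5.2],"angular":[0.0, 0.0, -0.0],"claw":-1}]
end err mm [0.01 0.04 0.04] deg 0.06
```

View pics/over.png

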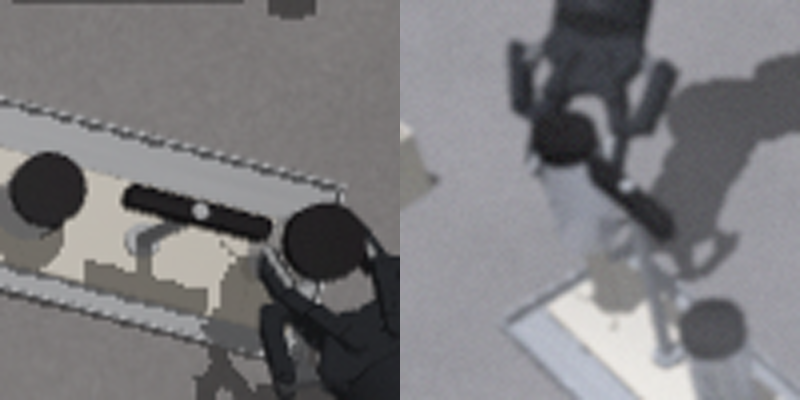

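The jar is over the peg. Its base disc is at (325,242) in the top half, within a pixel of the prediction. Lowering it.

Request:
{"method": "play_rows", "body": {
  "increments": [
    {"slide": [7.6,0,5.2],"angular": [0,0,0],"claw": -1},
    {"slide": [7.6,0,5.2],"angular": [0,0,0],"claw": -1},
    {"slide": [7.6,0,5.2],"angular": [0,0,0],"claw": -1},
    {"slide": [7.6,-0.1,5.2],"angular": [0,0,0],"claw": -1},
    {"slide": [7.6,0,5.2],"angular": [0,0,0],"claw": -1},
    {"slide": [7.6,-0.1,5.2],"angular": [0,0,0],"claw": -1},
    {"slide": [7.6,0,5.2],"angular": [0,0,0],"claw": -1},
    {"slide": [7.7,-0.1,5.2],"angular": [0,0,0],"claw": -1}
  ]
}}

```text
time: 14.9
ee_pos: [0.5142, -0.2918, 0.1026]
tcp_rot: [179.9, 55.0, -160.1]
wrist_force: [-0.9, -1.0, -1.0]
opening: 0.0497
grasp_force: 36.6
```

Request:
{"method": "play_rows", "body": {
  "increments": [
    {"slide": [1.6,0,1.1],"angular": [0,0,0],"claw": -1},
    {"slide": [1.6,0,1.1],"angular": [0,0,0],"claw": -1},
    {"slide": [1.6,0,1.1],"angular": [0,0,0],"claw": -1},
    {"slide": [0,0,0],"angular": [0,0,0],"claw": -1}
  ]
}}

```text
time: 15.3
ee_pos: [0.5142, -0.2919, 0.0977]
tcp_rot: [180.0, 55.0, -160.0]
wrist_force: [0.5, 0.8, -0.7]
opening: 0.0494
grasp_force: 36.6
```

Request:
{"method": "play_rows", "body": {
  "increments": [
    {"slide": [0.8,0,0.6],"angular": [0,0,0],"claw": -1},
    {"slide": [0.8,0,0.6],"angular": [0,0,0],"claw": -1},
    {"slide": [0,0,0],"angular": [0,0,0],"claw": -1}
  ]
}}

```text
time: 15.6
ee_pos: [0.5142, -0.2918, 0.0955]
tcp_rot: [179.9, 55.0, -160.1]
wrist_force: [0.4, 0.2, -0.5]
opening: 0.0496
grasp_force: 36.6
```

Request:
{"method": "play_rows", "body": {
  "increments": [
    {"slide": [0.8,0,0.6],"angular": [0,0,0],"claw": -1},
    {"slide": [0,0,0],"angular": [0,0,0],"claw": -1}
  ]
}}

```text
time: 15.8
ee_pos: [0.5144, -0.2919, 0.0949]
tcp_rot: [180.0, 55.1, -160.0]
wrist_force: [-0.0, 0.6, 0.6]
opening: 0.0494
grasp_force: 36.7
```

Request:
{"method": "play_rows", "body": {
  "increments": [
    {"slide": [0.8,0,0.6],"angular": [0,0,0],"claw": -1},
    {"slide": [0,0,0],"angular": [0,0,0],"claw": -1}
  ]
}}

```text
time: 16.0
ee_pos: [0.5147, -0.2919, 0.0947]
tcp_rot: [-180.0, 55.1, -160.0]
wrist_force: [-2.5, 0.4, 4.5]
opening: 0.0495
grasp_force: 36.9
```

Request:
{"method": "play_rows", "body": {
  "increments": [
    {"slide": [0.8,0,0.6],"angular": [0,0,0],"claw": -1},
    {"slide": [0,0,0],"angular": [0,0,0],"claw": -1}
  ]
}}

```text
time: 16.2
ee_pos: [0.515, -0.2919, 0.0946]
tcp_rot: [-179.9, 55.2, -159.9]
wrist_force: [-4.2, 1.7, 8.9]
opening: 0.0498
grasp_force: 37.1
```

Contact came at the expected height, so the rim is down. Releasing and backing out along the tool axis.

Request:
{"method": "play_rows", "body": {
  "increments": [
    {"slide": [-0.6,0,-0.4],"angular": [0,0,0],"claw": -1},
    {"slide": [0,0,0],"angular": [0,0,0],"claw": 0.6},
    {"slide": [0,0,0],"angular": [0,0,0],"claw": 0.8},
    {"slide": [0,0,0],"angular": [0,0,0],"claw": 1},
    {"slide": [0,0,0],"angular": [0,0,0],"claw": 1},
    {"slide": [0,0,0],"angular": [0,0,0],"claw": 1},
    {"slide": [0,0,0],"angular": [0,0,0],"claw": 1}
  ]
}}

```text
time: 16.9
ee_pos: [0.5143, -0.2917, 0.0932]
tcp_rot: [179.9, 55.0, -160.1]
wrist_force: [0.1, 0.6, -0.4]
opening: 0.0853
grasp_force: 0.0
```

Request:
{"method": "play_rows", "body": {
  "increments": [
    {"slide": [0,0,-10],"angular": [0,0,0],"claw": 1},
    {"slide": [0,0,-15],"angular": [0,0,0],"claw": 1},
    {"slide": [0,0,-20],"angular": [0,0,0],"claw": 1},
    {"slide": [0,0,-20],"angular": [0,0,0],"claw": 1},
    {"slide": [0,0,-20],"angular": [0,0,0],"claw": 1},
    {"slide": [0,0,-15],"angular": [0,0,0],"claw": 1}
  ]
}}

```text
time: 17.5
ee_pos: [0.4367, -0.3202, 0.1515]
tcp_rot: [-180.0, 55.0, -160.0]
wrist_force: [0.5, -0.8, 0.1]
opening: 0.0856
grasp_force: 0.0
```

```bash
python3 - <<'E'
from h import *
np.set_printoptions(precision=4,suppress=True)
o=bot.get_obs();print(o["ee_pos"],o["tcp_rot"],o["q"])
t=bot.camera("top");s=bot.camera("scene");np.savez("im3.npz",top=t,scene=s)
c=lambda im,x,y,w,h,k:cv2.resize(im[y:y+h,x:x+w,::-1],(w*k,h*k),interpolation=cv2.INTER_CUBIC)
cv2.imwrite("pics/rel.png",np.hstack([c(t,310,140,100,100,4),c(s,110,120,100,100,4)]))
mk=(t[170:230,300:420].max(2)<50).astype(np.uint8);k,l,st,ce=cv2.connectedComponentsWithStats(mk)
for i in range(1,k):
    if st[i,4]>100:
        u=ce[i]+[300,170];print(st[i,4],u,ray("top",u,.131),ray("top",u,.205),st[i,:4])
E
```

```text
[ 0.4367 -0.3202  0.1515] [-179.9807   55.042  -160.0148] [-59.5722 -11.3338 -29.6004  57.1681  53.7008 -72.1442]
258 [321.4922 187.0775] [ 0.5644 -0.1227  0.131 ] [ 0.5553 -0.1116  0.205 ] [13  8 18 19]
470 [372.3447 198.8553] [ 0.5314 -0.2609  0.131 ] [ 0.5242 -0.2421  0.205 ] [41 16 52 27]
```

View pics/rel.png

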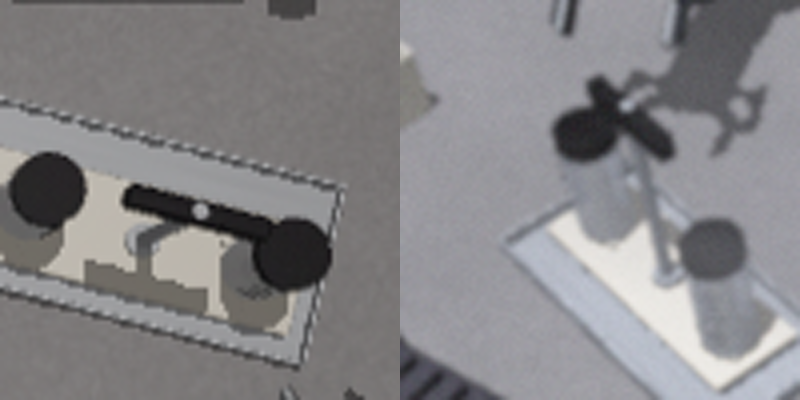

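Both jars are seated, with base discs at (48,190) and (292,255) in the top half and the bar at (198,211). Next is the handle.

```bash
python3 - <<'E'
from h import *
import h
np.set_printoptions(precision=4,suppress=True)
a=ray("top",(382.6,203.4),.131);b=ray("top",(321.5,187.1),.131);v=b-a
print(a,b,np.linalg.norm(v),np.degrees(np.arctan2(v[1],v[0])),(a+b)/2)
for z in(.198,.207,.21):print(ray("top",(358.55,192.8),z),ray("scene",(167.31,149.57),z))
c=np.array([.541,-.2075,0])
p,R=pose();p2=p+[-.00,0,.15];h.pose=lambda:(p2,R)
print("lift",R.inv().apply([0,0,150]))
plan(c+[0,0,.30],Ro.from_euler('xyz',[180,0,-105],degrees=True),16,1)
E
```

```text
[ 0.5188 -0.2886  0.131 ] [ 0.5643 -0.1227  0.131 ] 0.17196775713187717 74.67337607957452 [ 0.5416 -0.2056  0.131 ]
[ 0.5408 -0.2085  0.198 ] [ 0.5429 -0.2077  0.198 ]
[ 0.5398 -0.2065  0.207 ] [ 0.5496 -0.2002  0.207 ]
[ 0.5395 -0.2058  0.21  ] [ 0.5518 -0.1977  0.21  ]
lift [-122.9479   -0.1743  -85.929 ]
[{"slide":[-4.8, 4.5, 7.1],"angular":[-1.7, 3.2, -3.2],"claw":1},{"slide":[-5.4, 4.0, 6.9],"angular":[-1.7, 3.2, -3.2],"claw":1},{"slide":[-6.0, 3.4, 6.7],"angular":[-1.6, 3.2, -3.2],"claw":1},{"slide":[-6.5, 2.9, 6.4],"angular":[-1.7, 3.2, -3.2],"claw":1},{"slide":[-7.0, 2.3, 6.1],"angular":[-1.6, 3.1, -3.2],"claw":1},{"slide":[-7.5, 1.8, 5.8],"angular":[-1.7, 3.2, -3.1],"claw":1},{"slide":[-7.9, 1.2, 5.4],"angular":[-1.6, 3.1, -3.2],"claw":1},{"slide":[-8.2, 0.6, 5.0],"angular":[-1.7, 3.2, -3.1],"claw":1}]
[{"slide":[-8.5, -0.0, 4.5],"angular":[-1.6, 3.1, -3.2],"claw":1},{"slide":[-8.7, -0.6, 4.1],"angular":[-1.7, 3.2, -3.1],"claw":1},{"slide":[-8.9, -1.2, 3.5],"angular":[-1.6, 3.1, -3.2],"claw":1},{"slide":[-9.0, -1.8, 3.0],"angular":[-1.7, 3.2, -3.1],"claw":1},{"slide":[-9.0, -2.4, 2.5],"angular":[-1.6, 3.1, -3.2],"claw":1},{"slide":[-9.0, -2.9, 1.9],"angular":[-1.7, 3.2, -3.1],"claw":1},{"slide":[-8.9, -3.4, 1.3],"angular":[-1.6, 3.1, -3.2],"claw":1},{"slide":[-8.7, -4.0, 0.7],"angular":[-1.7, 3.2, -3.1],"claw":1}]
end err mm [-0.04 -0.02 -0.  ] deg 0.05
```

Request:
{"method": "play_rows", "body": {
  "increments": [
    {"slide": [-15.4,0,-10.7],"angular": [0,0,0],"claw": 1},
    {"slide": [-15.4,0,-10.7],"angular": [0,0,0],"claw": 1},
    {"slide": [-15.4,0,-10.8],"angular": [0,0,0],"claw": 1},
    {"slide": [-15.4,0,-10.8],"angular": [0,0,0],"claw": 1},
    {"slide": [-15.4,0,-10.7],"angular": [0,0,0],"claw": 1},
    {"slide": [-15.4,0,-10.7],"angular": [0,0,0],"claw": 1},
    {"slide": [-15.4,0,-10.7],"angular": [0,0,0],"claw": 1},
    {"slide": [-15.2,0,-10.8],"angular": [0,0,0],"claw": 1}
  ]
}}

```text
time: 18.4
ee_pos: [0.4379, -0.3196, 0.3007]
tcp_rot: [179.9, 55.0, -160.1]
wrist_force: [-0.0, -0.0, 0.1]
opening: 0.0854
grasp_force: 0.0
```

Request:
{"method": "play_rows", "body": {
  "increments": [
    {"slide": [-4.8,4.5,7.1],"angular": [-1.7,3.2,-3.2],"claw": 1},
    {"slide": [-5.4,4.0,6.9],"angular": [-1.7,3.2,-3.2],"claw": 1},
    {"slide": [-6.0,3.4,6.7],"angular": [-1.6,3.2,-3.2],"claw": 1},
    {"slide": [-6.5,2.9,6.4],"angular": [-1.7,3.2,-3.2],"claw": 1},
    {"slide": [-7.0,2.3,6.1],"angular": [-1.6,3.1,-3.2],"claw": 1},
    {"slide": [-7.5,1.8,5.8],"angular": [-1.7,3.2,-3.1],"claw": 1},
    {"slide": [-7.9,1.2,5.4],"angular": [-1.6,3.1,-3.2],"claw": 1},
    {"slide": [-8.2,0.6,5.0],"angular": [-1.7,3.2,-3.1],"claw": 1}
  ]
}}

```text
time: 19.2
ee_pos: [0.4902, -0.2626, 0.2991]
tcp_rot: [-172.4, 27.1, -128.7]
wrist_force: [-0.5, 0.3, 0.9]
opening: 0.0856
grasp_force: 0.0
```

Request:
{"method": "play_rows", "body": {
  "increments": [
    {"slide": [-8.5,0,4.5],"angular": [-1.6,3.1,-3.2],"claw": 1},
    {"slide": [-8.7,-0.6,4.1],"angular": [-1.7,3.2,-3.1],"claw": 1},
    {"slide": [-8.9,-1.2,3.5],"angular": [-1.6,3.1,-3.2],"claw": 1},
    {"slide": [-9.0,-1.8,3.0],"angular": [-1.7,3.2,-3.1],"claw": 1},
    {"slide": [-9.0,-2.4,2.5],"angular": [-1.6,3.1,-3.2],"claw": 1},
    {"slide": [-9.0,-2.9,1.9],"angular": [-1.7,3.2,-3.1],"claw": 1},
    {"slide": [-8.9,-3.4,1.3],"angular": [-1.6,3.1,-3.2],"claw": 1},
    {"slide": [-8.7,-4.0,0.7],"angular": [-1.7,3.2,-3.1],"claw": 1}
  ]
}}

```text
time: 20.0
ee_pos: [0.5425, -0.2056, 0.2982]
tcp_rot: [179.9, -0.1, -104.8]
wrist_force: [-0.4, 0.2, 0.2]
opening: 0.0853
grasp_force: 0.0
```

```bash
python3 - <<'E'
from h import *
o=bot.get_obs();print(o["ee_pos"],o["tcp_rot"],o["q"])
plan(np.array([.541,-.207,.198]),Ro.from_euler('xyz',[180,0,-105.2],degrees=True),8,1)
E
```

```text
[ 0.54246903 -0.20559107  0.29815262] [ 1.79869862e+02 -9.41916971e-02 -1.04827383e+02] [-20.70720038  10.83613287  21.99742046 101.28109192  -0.10702753
 -95.87959875]
[{"slide":[0.2, 0.1, 12.5],"angular":[0.0, -0.0, 0.0],"claw":1},{"slide":[0.2, 0.1, 12.5],"angular":[0.0, -0.0, 0.1],"claw":1},{"slide":[0.2, 0.1, 12.5],"angular":[0.0, -0.0, 0.0],"claw":1},{"slide":[0.2, 0.1, 12.5],"angular":[0.0, -0.0, 0.1],"claw":1},{"slide":[0.2, 0.1, 12.5],"angular":[0.0, -0.0, 0.0],"claw":1},{"slide":[0.2, 0.1, 12.6],"angular":[0.0, -0.0, 0.1],"claw":1},{"slide":[0.2, 0.1, 12.5],"angular":[0.1, -0.0, 0.0],"claw":1},{"slide":[0.2, 0.1, 12.6],"angular":[0.0, -0.1, 0.1],"claw":1}]
end err mm [-0.04  0.04  0.04] deg 0.04
```

Request:
{"method": "play_rows", "body": {
  "increments": [
    {"slide": [0.2,0.1,12.5],"angular": [0,0,0],"claw": 1},
    {"slide": [0.2,0.1,12.5],"angular": [0,0,0.1],"claw": 1},
    {"slide": [0.2,0.1,12.5],"angular": [0,0,0],"claw": 1},
    {"slide": [0.2,0.1,12.5],"angular": [0,0,0.1],"claw": 1},
    {"slide": [0.2,0.1,12.5],"angular": [0,0,0],"claw": 1},
    {"slide": [0.2,0.1,12.6],"angular": [0,0,0.1],"claw": 1},
    {"slide": [0.2,0.1,12.5],"angular": [0.1,0,0],"claw": 1},
    {"slide": [0.2,0.1,12.6],"angular": [0,-0.1,0.1],"claw": 1}
  ]
}}

```text
time: 20.8
ee_pos: [0.5401, -0.2073, 0.1975]
tcp_rot: [-180.0, 0.1, -105.3]
wrist_force: [-0.1, 0.9, 0.2]
opening: 0.0853
grasp_force: 0.0
```

Request:
{"method": "play_rows", "body": {
  "increments": [
    {"slide": [0,0,0],"angular": [0,0,0],"claw": 0.5},
    {"slide": [0,0,0],"angular": [0,0,0],"claw": 0},
    {"slide": [0,0,0],"angular": [0,0,0],"claw": -0.45},
    {"slide": [0,0,0],"angular": [0,0,0],"claw": -0.45},
    {"slide": [0,0,0],"angular": [0,0,0],"claw": -0.45},
    {"slide": [0,0,0],"angular": [0,0,0],"claw": -0.45}
  ],
  "squeeze": 25
}}

```text
time: 21.4
ee_pos: [0.5402, -0.2074, 0.1989]
tcp_rot: [-180.0, 0.1, -105.3]
wrist_force: [0.1, -0.5, -0.0]
opening: 0.0234
grasp_force: 0.0
```

```bash
python3 - <<'E'
from h import *
o=bot.get_obs();print(o["ee_pos"],o["tcp_rot"],o["wrist_force"],o["opening"])
t=bot.camera("top");s=bot.camera("scene")
c=lambda im,x,y,w,h,k:cv2.resize(im[y:y+h,x:x+w,::-1],(w*k,h*k),interpolation=cv2.INTER_CUBIC)
cv2.imwrite("pics/bar.png",np.hstack([c(t,330,160,60,60,6),c(s,135,115,60,60,6)]))
E
```

```text
[ 0.54019783 -0.20743317  0.19889003] [-1.79978789e+02  1.45292431e-01 -1.05346310e+02] [ 0.09482884 -0.50441295 -0.04552741] 0.023361876437212124
```

View pics/bar.png

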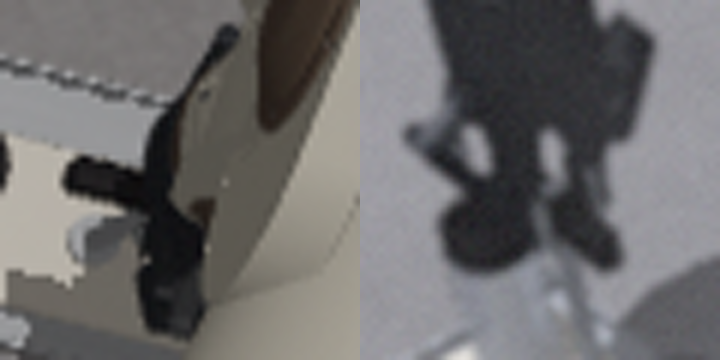

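The gripper stands over the bar, which enters between the fingers at about (110,185). There is no contact at 23 mm opening. I'll close gently and watch the side force.

Request:
{"method": "play_rows", "body": {
  "increments": [
    {"slide": [0,0,0],"angular": [0,0,0],"claw": -0.5},
    {"slide": [0,0,0],"angular": [0,0,0],"claw": -0.52}
  ]
}}

```text
time: 21.7
ee_pos: [0.5401, -0.2074, 0.1986]
tcp_rot: [180.0, 0.1, -105.3]
wrist_force: [-0.5, 0.9, 0.0]
opening: 0.0206
grasp_force: 0.0
```

Request:
{"method": "play_rows", "body": {
  "increments": [
    {"slide": [0,0,0],"angular": [0,0,0],"claw": -0.55},
    {"slide": [0,0,0],"angular": [0,0,0],"claw": -0.57}
  ]
}}

```text
time: 21.9
ee_pos: [0.5403, -0.2075, 0.1986]
tcp_rot: [-180.0, 0.1, -105.3]
wrist_force: [1.7, -0.3, 0.2]
opening: 0.0184
grasp_force: 0.7
```

Request:
{"method": "play_rows", "body": {
  "increments": [
    {"slide": [0,0,0],"angular": [0,0,0],"claw": -0.6},
    {"slide": [0,0,0],"angular": [0,0,0],"claw": -0.6}
  ]
}}

```text
time: 22.1
ee_pos: [0.5402, -0.2074, 0.1987]
tcp_rot: [-180.0, 0.1, -105.3]
wrist_force: [1.7, -1.7, 1.0]
opening: 0.0169
grasp_force: 0.8
```

Request:
{"method": "play_rows", "body": {
  "increments": [
    {"slide": [0,-0.7,0],"angular": [0,0,0],"claw": -0.58},
    {"slide": [0,-0.7,0],"angular": [0,0,0],"claw": -0.58}
  ]
}}

```text
time: 22.3
ee_pos: [0.5414, -0.2077, 0.1985]
tcp_rot: [180.0, 0.1, -105.3]
wrist_force: [-0.2, 1.0, -0.5]
opening: 0.0178
grasp_force: 0.0
```

Request:
{"method": "play_rows", "body": {
  "increments": [
    {"slide": [0,0,0],"angular": [0,0,0],"claw": -0.65},
    {"slide": [0,0,0],"angular": [0,0,0],"claw": -0.8},
    {"slide": [0,0,0],"angular": [0,0,0],"claw": -1},
    {"slide": [0,0,0],"angular": [0,0,0],"claw": -1},
    {"slide": [0,0,0],"angular": [0,0,0],"claw": -1}
  ],
  "squeeze": 80
}}

```text
time: 22.8
ee_pos: [0.5415, -0.2079, 0.1987]
tcp_rot: [-180.0, 0.1, -105.3]
wrist_force: [2.3, -0.4, -0.1]
opening: 0.0147
grasp_force: 78.4
```

Clamped at 78 N. Lifting straight up, slowly at first.

Request:
{"method": "play_rows", "body": {
  "increments": [
    {"slide": [0,0,-1],"angular": [0,0,0],"claw": -1},
    {"slide": [0,0,-2],"angular": [0,0,0],"claw": -1},
    {"slide": [0,0,-3],"angular": [0,0,0],"claw": -1},
    {"slide": [0,0,-4],"angular": [0,0,0],"claw": -1},
    {"slide": [0,0,-4],"angular": [0,0,0],"claw": -1},
    {"slide": [0,0,-4],"angular": [0,0,0],"claw": -1},
    {"slide": [0,0,-4],"angular": [0,0,0],"claw": -1},
    {"slide": [0,0,-4],"angular": [0,0,0],"claw": -1}
  ]
}}

```text
time: 23.6
ee_pos: [0.5414, -0.2078, 0.225]
tcp_rot: [180.0, 0.1, -105.3]
wrist_force: [-0.3, -1.0, -7.0]
opening: 0.0148
grasp_force: 78.0
```

Request:
{"method": "play_rows", "body": {
  "increments": [
    {"slide": [0,0,-5],"angular": [0,0,0],"claw": -1},
    {"slide": [0,0,-5],"angular": [0,0,0],"claw": -1},
    {"slide": [0,0,-5],"angular": [0,0,0],"claw": -1},
    {"slide": [0,0,-5],"angular": [0,0,0],"claw": -1},
    {"slide": [0,0,-5],"angular": [0,0,0],"claw": -1},
    {"slide": [0,0,-5],"angular": [0,0,0],"claw": -1},
    {"slide": [0,0,-5],"angular": [0,0,0],"claw": -1},
    {"slide": [0,0,-5],"angular": [0,0,0],"claw": -1}
  ]
}}

```text
time: 24.4
ee_pos: [0.5414, -0.2079, 0.265]
tcp_rot: [180.0, 0.1, -105.3]
wrist_force: [-0.3, -0.3, -7.5]
opening: 0.015
grasp_force: 78.1
```

Request:
{"method": "play_rows", "body": {
  "increments": [
    {"slide": [0,0,-5],"angular": [0,0,0],"claw": -1},
    {"slide": [0,0,-5],"angular": [0,0,0],"claw": -1},
    {"slide": [0,0,-5],"angular": [0,0,0],"claw": -1},
    {"slide": [0,0,-5],"angular": [0,0,0],"claw": -1},
    {"slide": [0,0,-4],"angular": [0,0,0],"claw": -1},
    {"slide": [0,0,-4],"angular": [0,0,0],"claw": -1},
    {"slide": [0,0,-3],"angular": [0,0,0],"claw": -1},
    {"slide": [0,0,-2],"angular": [0,0,0],"claw": -1}
  ]
}}

```text
time: 25.2
ee_pos: [0.5414, -0.208, 0.2979]
tcp_rot: [-180.0, 0.1, -105.3]
wrist_force: [0.0, 0.6, -8.5]
opening: 0.0151
grasp_force: 78.0
```

Request:
{"method": "play_rows", "body": {
  "increments": [
    {"slide": [0,0,-1],"angular": [0,0,0],"claw": -1},
    {"slide": [0,0,0],"angular": [0,0,0],"claw": -1},
    {"slide": [0,0,0],"angular": [0,0,0],"claw": -1},
    {"slide": [0,0,0],"angular": [0,0,0],"claw": -1},
    {"slide": [0,0,0],"angular": [0,0,0],"claw": -1},
    {"slide": [0,0,0],"angular": [0,0,0],"claw": -1}
  ]
}}

```text
time: 25.8
ee_pos: [0.5413, -0.208, 0.2985]
tcp_rot: [180.0, 0.1, -105.3]
wrist_force: [0.1, -1.0, -6.9]
opening: 0.0144
grasp_force: 78.1
```

```bash
python3 - <<'E'
from h import *
o=bot.get_obs();print(o["ee_pos"],o["tcp_rot"],o["wrist_force"],o["torque"],o["qd"])
s=bot.camera("scene");t=bot.camera("top")
c=lambda im,x,y,w,h,k:cv2.resize(im[y:y+h,x:x+w,::-1],(w*k,h*k),interpolation=cv2.INTER_CUBIC)
cv2.imwrite("pics/fin.png",np.hstack([c(s,110,90,130,130,3),c(t,290,140,130,130,3)]))
E
```

```text
[ 0.54134472 -0.20803108  0.29851728] [ 1.79988210e+02  1.46848107e-01 -1.05346377e+02] [ 0.1373902  -0.95040704 -6.90727628] [0.02184237 0.01874921 0.03392397] [ 0.07692772  0.00052029 -0.03461469 -0.02922138  0.01270212  0.1273028 ]
```

View pics/fin.png

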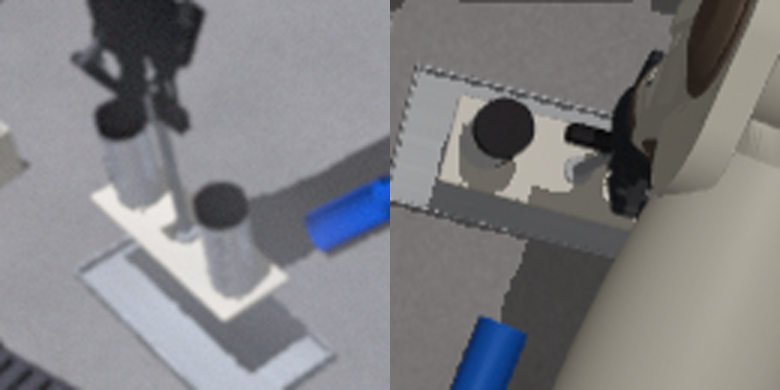

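The carrier hangs level 10 cm above the tray. Its plate corners run from (92,197) to (287,275) in the scene half, and both jars are seated. The arm is still, so I'm handing the job in.

```bash
python3 -c "
from workcell import bot
print(bot.job_done())"
```

```text
the job is handed in; nothing more can be done
None
```

The washed jar is mouth down on the free peg, and I handed the job in with the gripper holding the carrier level and still about 10 cm above its tray, both jars seated.

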